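# Cover the nibs, uncover the whetstone

### The job

Get the nib desk ready for grinding. First slide the clear guard of the chrome nib block's case fully shut over the block so no grit reaches the nibs, and only then slide the guard of the round grey whetstone's case fully open. Let go of both guards when you are done.

Things in the scene. Friction and masses are not known exactly. Their poses are not given: they have to be found in the camera images.
- nib_guard (a joint): Clear framed window, 114 x 96 mm, sliding level on two tracks atop a low fixed wooden case (250 x 116 mm) holding a square chrome nib block. Guard top 56 mm, track tops 60 mm above the bench. Value: m along the case's +x: 0 shut (covers the well at the -x end), 0.100 open (back over the wooden deck); stops at both ends; takes 2-3 N, stays where left. Starts well open.
- stone_guard (a joint): Same window on the other, otherwise identical case, which holds the round grey whetstone (76 mm across). Guard top 56 mm, track tops 60 mm above the bench. Value: m along the case's +x: 0 shut (covers the well at the -x end), 0.100 open (back over the wooden deck); stops at both ends; takes 2-3 N, stays where left. Starts shut or nearly shut.
- nib_grip (a point): Upright brass bar across the nib guard near its +x edge: 14 mm thick along the track, 44 mm wide, rising 32 mm above the guard (top 88 mm above the bench). Point: the bar's middle, 8 mm below its top. Axes: x along the track, opening way; y across; z up. It travels with the guard; nothing else stands on the case.
- stone_grip (a point): Upright brass bar across the whetstone guard near its +x edge: 14 mm thick along the track, 44 mm wide, rising 32 mm above the guard (top 88 mm above the bench). Point: the bar's middle, 8 mm below its top. Axes: x along the track, opening way; y across; z up. It travels with the guard; nothing else stands on the case.

How it is judged:
On the way, in this order (a step that is already met when the one before it is completed fails the run):
1. the nib guard is slid shut (value of joint nib_guard below 0.012 m), for 0.2 s.
2. the whetstone guard is slid open, the nib guard staying shut (value of joint nib_guard below 0.012 m and value of joint stone_guard above 0.088 m), for 0.2 s.
At the end, for the whole second after the job is handed in: The nib guard is shut to within 12 mm of its closed stop, the whetstone guard is open to within 12 mm of its open stop, and both are at rest (all of step 2 and velocity of joint nib_guard between -0.01 and 0.01 m/s and velocity of joint stone_guard between -0.01 and 0.01 m/s); the robot touches nothing.
It fails at once if the whetstone guard is opened while the nib guard is still open (value of joint stone_guard above 0.05 m and value of joint nib_guard above 0.02 m).
It also fails if it takes over 48 s, if anything falls off the work surface, if the arm or the gripper's body presses on something with over 40 N, if the wrist force passes 120 N, or if a joint passes its speed limit or range.

### The arm

A 6-joint arm with a two-finger parallel gripper is mounted at the origin on the work surface. World frame = base frame: x ahead of the robot, y to its left, z up, the work surface at z = 0. Lengths are in m, angles in rad, forces in N, time in s.
With the tool pointing down it reaches from about 0.375 to 0.9 m from the base axis. Payload 3.1 kg.
Tool frame: the origin (TCP) lies midway between the tips of the shut fingers; the grasp point (between the pads) lies 19 mm behind it; z points along the fingers, y is the direction in which the jaws open and shut (so a half turn about z gives the same grasp; the last joint's range is limited). The gripper opens to 85 mm and grips with 20 to 120 N. Pads are 22 mm wide; open, the fingers measure 114 mm over their backs; the gripper's body (76 mm by 85 mm) begins 54 mm behind the grasp point. The pads swing forward as they close: fully open they stand 13 mm farther back than shut.
Start: joints at [-1.415, 0.527, 1.433, -0, 1.181, -0.178], TCP at [0.205, -0.59, 0.231] pointing down, gripper open.
Joint ranges: [-3.08, 3.08], [-0.75, 2.2], [0.22, 2.44], [-1.43, 4.57], [0, 2.65], [-2.85, 2.85]. Speed limits (rad/s): [2.79, 2.79, 3.14, 3.14, 3.14, 3.14].

### API

Orientations are given as a unit quaternion [x, y, z, w].
In Python, from station import manip gives the robot as it stands.
- The arm moves only by the tool servo_tool, never from a script. Its argument "increments" is a list of rows, each an object with "hand": the closure, from 0 (fully open) to 1 (shut); "travel": the shift along the tool's x, y, z in mm, a list of three; "yaw": the turn about the tool's z in degrees. A call has 1 to 20 rows; each row shifts and turns the commanded pose from where the row before left it, along the tool's axes as they then stand; what a row does not reach is not made up. A row lasts 1/10 s, in which the tool goes at most 50 mm and 8.59 degrees, less where a joint would pass 70% of its speed; a pose out of reach is approached as far as the arm can. A call with a gripper value outside its range is refused whole. The fingers move at their own pace and stop on an object; "newtons" is the grip in N (left out, the last holds). Time passes only in rows, so rows that do not move let the fingers close. It gives the time, the measured TCP pose, the force and the opening at its end, in the units of the state.
- manip.sense(): the state, without advancing time (a new reading comes with each control period).
- manip.snapshot(name): name is "scene" or "top" or "wrist"; returns a dict with "pixels" (384x512x3 uint8, blue, green, red), "fx", "fy", "cx", "cy" (pixels), "R" (3x3) and "t" (3): a world point X has camera coordinates R X + t. Camera axes: x right, y down, z forward; pixel columns grow to the right and rows downward; lengths in m; the calibration is good to about 2 mm. A picture is of the moment at which its call begins. There is no depth.
- manip.sign_off(): hands the job in, once; it reports no verdict.
The state is a dict: "t": time; "q": joint angles; "qd": joint speeds; "tau": joint torques, N m; "tcp_pos": TCP position; "tool_rot": TCP orientation; "force": force on the tool from outside, world axes, zero at the start; "ft_torque": the same for the moment, N m; "finger_gap": opening from 0.0 (shut) to 1.0 (fully open).
Only numpy, scipy, OpenCV 4.12 (cv2) and the standard library are available. Lean on these libraries where they do the work, as an engineer would, in place of code of your own. Each camera call takes 0.05 s, during which the arm holds its last target.

## Working session

There is one attempt and no reset: what is moved stays moved. The work goes in short steps, Python scripts to look and compute and a tool call to move; the robot and the scene stay as the last step left them, time stands still between calls to the robot, and variables do not carry over. Pictures are saved under pics/ and viewed, and the job is handed in when it is done.

Besides the shell and the picture viewer there is one more tool, called after ">>>" by a JSON object that holds its "api" and its "payload", one argument or row to a line. servo_tool: Moves the arm, as the interface text tells. Its arguments: {"type":"object","properties":{"increments":{"type":"array","items":{"type":"object","properties":{"hand":{"type":"number"},"travel":{"type":"array","items":{"type":"number"}},"yaw":{"type":"number"}}}},"newtons":{"type":"number"}},"required":["increments"]}

```bash
mkdir -p pics
python3 - <<'E'
from station import manip
import cv2,pickle
s=manip.sense();print(s['t'],s['tcp_pos'],s['tool_rot'],s['force'],s['finger_gap'])
d={}
for n in("scene","top","wrist"):
    p=manip.snapshot(n);d[n]=p;cv2.imwrite(f'pics/{n}0.png',p['pixels'])
    print(n,p['fx'],p['cx'],p['cy'],p['R'],p['t'])
pickle.dump(d,open('s0.pkl','wb'))
E
```

```text
0.0 [ 0.20468726 -0.5897722   0.23033614] [ 9.86105478e-01  1.66116762e-01  2.47293054e-05 -1.09881968e-03] [0.4963979  0.18852491 1.37396518] 1.000845690813308
scene 398.4308848196502 254.85835147107804 190.48033077863363 [[-0.11883909  0.99289332  0.00633492]
 [ 0.75190944  0.09415897 -0.65250768]
 [-0.64846701 -0.07278013 -0.75775563]] [ 0.0622077  -0.27922857  1.07742264]
top 397.05314674598634 252.2664946165637 189.51388026929442 [[-0.02309892 -0.99947761 -0.02260419]
 [-0.99273827  0.02560142 -0.1175385 ]
 [ 0.1180558   0.01972503 -0.99281103]] [0.00739646 0.49946627 0.77561828]
wrist 281.63652990339375 252.60969214903116 195.26651318541337 [[ 0.3281324  -0.94462843 -0.00250122]
 [-0.91038435 -0.31694144  0.26598582]
 [-0.25205051 -0.0850015  -0.9639737 ]] [-0.62427809 -0.03463826  0.37798278]
```

View pics/scene0.png

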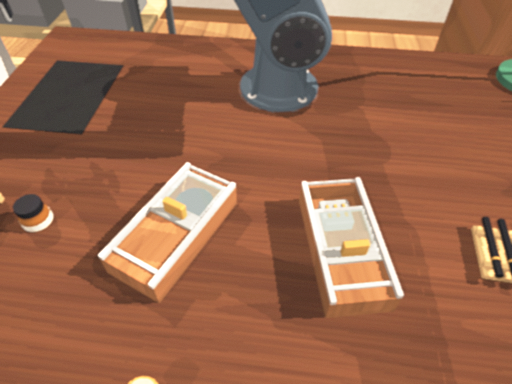

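View pics/top0.png

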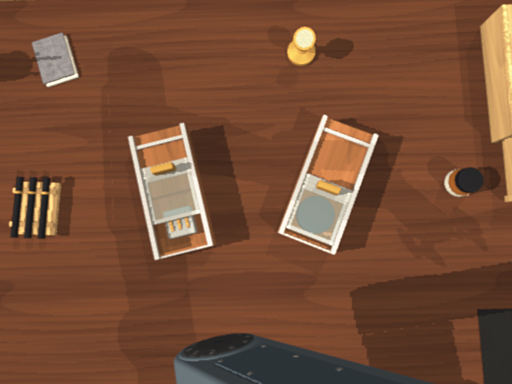

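View pics/wrist0.png

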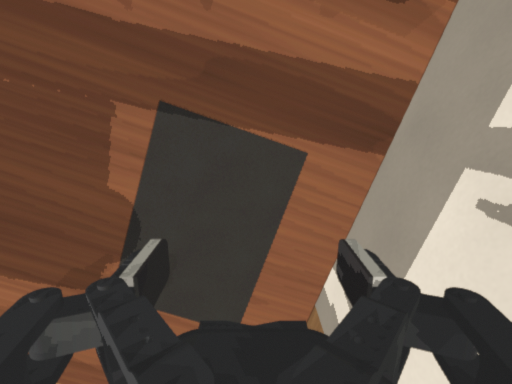

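Top picture: the nib case is at left, about (172,192), with its brass grip at (162,168) and the guard open (towards +x, up). The whetstone case is at right, about (328,185), with its grip at (327,186) and the guard shut. In the scene view the grips are at (355,247) for nib and (175,208) for stone.

```bash
cat > h.py <<'E'
import numpy as np,cv2
def ray(p,u,v):
    fx,fy=p['fx'],p['fy'];R=np.array(p['R']);t=np.array(p['t'])
    d=R.T@np.array([(u-p['cx'])/fx,(v-p['cy'])/fy,1.]);return -R.T@t,d/np.linalg.norm(d)
def plane(p,u,v,z):
    o,d=ray(p,u,v);return o+d*(z-o[2])/d[2]
def tri(a,b):
    A=np.zeros((3,3));B=np.zeros(3)
    for o,d in(a,b):
        M=np.eye(3)-np.outer(d,d);A+=M;B+=M@o
    X=np.linalg.solve(A,B);return X,[np.linalg.norm(np.cross(X-o,d))for o,d in(a,b)]
def blobs(m,amin):
    n,l,st,c=cv2.connectedComponentsWithStats(m.astype(np.uint8));return [(c[i],st[i],l==i)for i in range(1,n)if st[i][4]>=amin]
E
python3 - <<'E'
import pickle;from h import *
d=pickle.load(open('s0.pkl','rb'))
win={'top':{'nib':(130,140,215,260),'stone':(280,115,380,255)},'scene':{'nib':(300,175,405,310),'stone':(98,160,240,300)}}
g={}
for n in('top','scene'):
    im=d[n]['pixels'];hsv=cv2.cvtColor(im,cv2.COLOR_BGR2HSV)
    for k,(x0,y0,x1,y1)in win[n].items():
        w=np.zeros(im.shape[:2],bool);w[y0:y1,x0:x1]=1
        h,s,v=cv2.split(hsv)
        m=w&(h>=17)&(h<=30)&(s>120)&(v>120)
        for c,st,mm in blobs(m,40):
            ys,xs=np.nonzero(mm);r=cv2.minAreaRect(np.c_[xs,ys].astype(np.float32))
            print(n,k,'brass',c.round(1),st,np.round(cv2.boxPoints(r),1).tolist())
            g.setdefault((n,k),c)
            bright=mm&(v>v[mm].max()-30);print('   bright',np.argwhere(bright).mean(0)[::-1],bright.sum())
        m=w&(s<60)&(v>200)
        bl=sorted(blobs(m,60),key=lambda b:-b[1][4])[:3]
        for c,st,mm in bl:
            ys,xs=np.nonzero(mm);P=np.array([plane(d[n],x,y,.06)[:2]for x,y in zip(xs,ys)],np.float32)
            r=cv2.minAreaRect(P*1000);print(n,k,'white',st,[np.round(a,1)for a in r],cv2.boxPoints(r).round().tolist())
for k in('nib','stone'):
    print(k,tri(ray(d['top'],*g['top',k]),ray(d['scene'],*g['scene',k])))
for n in('top','scene'):
    a=[d[n]['pixels'][y0:y1,x0:x1] for (x0,y0,x1,y1) in win[n].values()]
    cv2.imwrite(f'pics/z_{n}.png',np.hstack([cv2.resize(cv2.resize(i,None,fx=2.8,fy=2.8,interpolation=2),(380,400)) for i in a]))
E
```

```text
top nib brass [161.8 167.5] [151 162  23  12 168] [[149.89999389648438, 166.5], [172.0, 161.0], [173.8000030517578, 168.3000030517578], [151.6999969482422, 173.8000030517578]]
   bright [160.8984375 167.015625 ] 128
top nib white [153 140  60 118 938] [array([484.1, 146.6]), array([214.6, 100.8]), np.float64(12.9)] [[368.0, 172.0], [391.0, 74.0], [600.0, 121.0], [578.0, 220.0]]
top nib white [130 140  29 120 492] [array([484.3, 208.5]), array([240.8,   8. ]), np.float64(12.8)] [[366.0, 186.0], [368.0, 178.0], [603.0, 231.0], [601.0, 239.0]]
top nib white [169 218  26  19 182] [array([424.9, 134.7]), array([28.2, 47.4]), np.float64(13.8)] [[406.0, 154.0], [417.0, 108.0], [444.0, 115.0], [433.0, 161.0]]
top stone brass [328.1 187.3] [316 180  25  15 200] [[315.5, 187.0], [318.5, 179.0], [340.8999938964844, 187.60000610351562], [337.79998779296875, 195.60000610351562]]
   bright [328.27857143 186.47142857] 140
top stone white [ 280  115   98  139 1946] [array([ 504.9, -154.3]), array([114.5, 250.6]), np.float64(67.3)] [[367.0, -159.0], [598.0, -256.0], [643.0, -150.0], [411.0, -53.0]]
t
[... 705 characters left out ...]
8.60000610351562, 207.8000030517578], [183.1999969482422, 218.60000610351562]]
   bright [175.55900621 205.49689441] 161
scene stone brass [141.2 275.8] [137 273  10   7  40] [[136.5, 276.5], [142.5, 270.5], [146.5, 274.5], [140.5, 280.5]]
   bright [141.25  275.825] 40
scene stone white [  98  162  138  126 3283] [array([ 505.5, -152.4]), array([120.6, 254.3]), np.float64(67.2)] [[365.0, -159.0], [599.0, -257.0], [646.0, -146.0], [412.0, -47.0]]
nib (array([0.54100232, 0.16751795, 0.07750961]), [np.float64(0.00019788250692751627), np.float64(0.0001978825069275432)])
stone (array([ 0.49455117, -0.14942623,  0.07424302]), [np.float64(0.0010423244335472622), np.float64(0.0010423244335472422)])
```

Both grips triangulate to z ≈ 0.075, which fits visible bars spanning 56–88 mm. Case footprints come out at 253×117 and 254×121 mm (250×116 expected). The nib axis is at +12.8° and the stone axis at −22.8°. Next I move above the nib grip.

>>> {"api": "servo_tool", "payload": {
  "increments": [
    {"hand": 0,"travel": [28,-30,0],"yaw": 0},
    {"hand": 0,"travel": [28,-30,0],"yaw": 0},
    {"hand": 0,"travel": [28,-30,0],"yaw": 0},
    {"hand": 0,"travel": [28,-30,0],"yaw": 0},
    {"hand": 0,"travel": [28,-30,0],"yaw": 0},
    {"hand": 0,"travel": [28,-30,0],"yaw": 0},
    {"hand": 0,"travel": [28,-30,0],"yaw": 0},
    {"hand": 0,"travel": [28,-30,0],"yaw": 0},
    {"hand": 0,"travel": [28,-30,0],"yaw": 0},
    {"hand": 0,"travel": [28,-30,0],"yaw": 0},
    {"hand": 0,"travel": [28,-30,0],"yaw": 0},
    {"hand": 0,"travel": [28,-30,0],"yaw": 0},
    {"hand": 0,"travel": [28,-30,0],"yaw": 0},
    {"hand": 0,"travel": [28,-30,0],"yaw": 0},
    {"hand": 0,"travel": [28,-30,0],"yaw": 0},
    {"hand": 0,"travel": [28,-30,0],"yaw": 0},
    {"hand": 0,"travel": [28,-30,0],"yaw": 0},
    {"hand": 0,"travel": [28,-30,0],"yaw": 0},
    {"hand": 0,"travel": [28,-30,0],"yaw": 0},
    {"hand": 0,"travel": [28,-30,0],"yaw": 0}
  ],
  "newtons": 40
}}

```text
t: 2.15
tcp_pos: [0.5375, 0.1616, 0.2311]
tool_rot: [0.986, 0.166, -0.0, 0.0]
force: [0.4, -0.9, 0.5]
finger_gap: 1.003
```

>>> {"api": "servo_tool", "payload": {
  "increments": [
    {"hand": 0,"travel": [0,0,0],"yaw": -7.6},
    {"hand": 0,"travel": [0,0,0],"yaw": -7.6},
    {"hand": 0,"travel": [0,0,0],"yaw": -7.6},
    {"hand": 0,"travel": [0,0,0],"yaw": -7.6},
    {"hand": 0,"travel": [0,0,0],"yaw": -7.6},
    {"hand": 0,"travel": [0,0,0],"yaw": -7.6},
    {"hand": 0,"travel": [0,0,0],"yaw": -7.6},
    {"hand": 0,"travel": [0,0,0],"yaw": -7.6},
    {"hand": 0,"travel": [0,0,0],"yaw": -7.6},
    {"hand": 0,"travel": [0,0,0],"yaw": -7.6},
    {"hand": 0,"travel": [0,0,0],"yaw": -7.6},
    {"hand": 0,"travel": [0,0,0],"yaw": 0},
    {"hand": 0,"travel": [0,0,0],"yaw": 0}
  ]
}}

```text
t: 3.45
tcp_pos: [0.5371, 0.1599, 0.2311]
tool_rot: [0.625, 0.78, -0.0, -0.0]
force: [0.4, -1.0, -0.0]
finger_gap: 1.0
```

```bash
cat > look.py <<'E'
import sys;from station import manip;from h import *;import pickle
from scipy.spatial.transform import Rotation as Ro
i=sys.argv[1]
s=manip.sense();p=manip.snapshot('wrist');cv2.imwrite(f'pics/wrist{i}.png',p['pixels']);pickle.dump((s,p),open(f'w{i}.pkl','wb'))
M=Ro.from_quat(s['tool_rot']).as_matrix()
T=np.array(s['tcp_pos'])
print('t',s['t'],'tcp',T.round(4),'tool y deg',np.degrees(np.arctan2(M[1,1],M[0,1])),'z',M[:,2].round(3),'F',np.round(s['force'],1),'gap',s['finger_gap'],'q',np.round(s['q'],2))
for k,X in dict(nib=[.541,.1675,.08],stone=[.4945,-.1494,.08]).items():
    X=np.array(X);print(k,'tool-frame mm',(M.T@(X-T)*1000).round(1))
    c=np.array(p['R'])@X+p['t'];print('  pix',p['fx']*c[0]/c[2]+p['cx'],p['fy']*c[1]/c[2]+p['cy'])
E
python3 look.py 1
```

```text
t 3.45 tcp [0.5371 0.1599 0.2311] tool y deg 12.566206185016945 z [-0.001 -0.    -1.   ] F [ 0.4 -1.  -0. ] gap 1.0003344071856433 q [ 0.09  0.44  1.6  -0.    1.1  -0.13]
nib tool-frame mm [  6.6   5.5 151.1]
  pix 257.74259623329607 176.66329871265592
stone tool-frame mm [-292.6 -108.8  151.2]
  pix 171.28163829435795 395.6176748519657
```

View pics/wrist1.png

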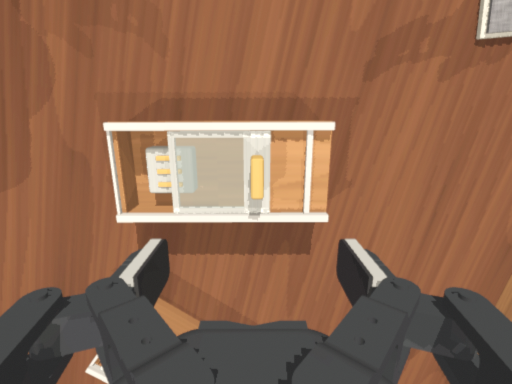

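The bar sits at pixel (257,177), against a prediction of (257.7,176.7), so the measurement holds. Descend and grasp.

>>> {"api": "servo_tool", "payload": {
  "increments": [
    {"hand": 0,"travel": [3.5,3,0]},
    {"hand": 0,"travel": [3.5,2.5,0]},
    {"hand": 0,"travel": [0,0,30]},
    {"hand": 0,"travel": [0,0,30]},
    {"hand": 0,"travel": [0,0,30]},
    {"hand": 0,"travel": [0,0,20]},
    {"hand": 0,"travel": [0,0,20]},
    {"hand": 0,"travel": [0,0,10]},
    {"hand": 0,"travel": [0,0,10]},
    {"hand": 0,"travel": [0,0,10]},
    {"hand": 0,"travel": [0,0,6]},
    {"hand": 0,"travel": [0,0,0]},
    {"hand": 0,"travel": [0,0,0]}
  ]
}}

```text
schema error: expected keys hand, travel, yaw
```

```bash
python3 look.py 2
```

```text
t 3.5 tcp [0.5372 0.1599 0.2312] tool y deg 12.589763588218 z [-0.  0. -1.] F [-1.2  0.1 -0.2] gap 1.0001867281494785 q [ 0.09  0.44  1.6   0.    1.1  -0.13]
nib tool-frame mm [  6.6   5.4 151.2]
  pix 257.6903301077508 176.6489382154682
stone tool-frame mm [-292.6 -109.   151.2]
  pix 171.15041108754994 395.5599527403708
```

View pics/wrist2.png

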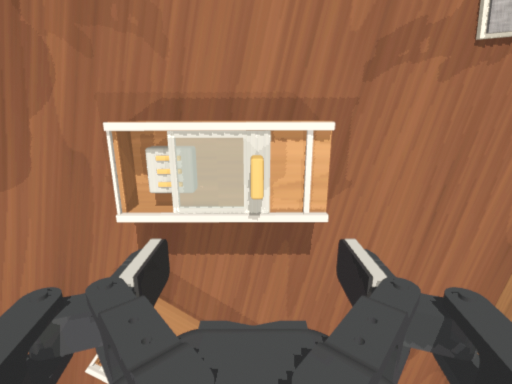

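The call was refused because yaw is a required key. The picture is unchanged, with the bar still at (257,177). I'll resend with yaw.

>>> {"api": "servo_tool", "payload": {
  "increments": [
    {"hand": 0,"travel": [3.5,3,0],"yaw": 0},
    {"hand": 0,"travel": [3.5,2.5,0],"yaw": 0},
    {"hand": 0,"travel": [0,0,30],"yaw": 0},
    {"hand": 0,"travel": [0,0,30],"yaw": 0},
    {"hand": 0,"travel": [0,0,30],"yaw": 0},
    {"hand": 0,"travel": [0,0,20],"yaw": 0},
    {"hand": 0,"travel": [0,0,20],"yaw": 0},
    {"hand": 0,"travel": [0,0,10],"yaw": 0},
    {"hand": 0,"travel": [0,0,10],"yaw": 0},
    {"hand": 0,"travel": [0,0,10],"yaw": 0},
    {"hand": 0,"travel": [0,0,6],"yaw": 0},
    {"hand": 0,"travel": [0,0,0],"yaw": 0},
    {"hand": 0,"travel": [0,0,0],"yaw": 0}
  ]
}}

```text
t: 4.85
tcp_pos: [0.5414, 0.168, 0.0656]
tool_rot: [0.624, 0.781, 0.0, 0.0]
force: [-0.5, -0.1, 0.9]
finger_gap: 1.001
```

```bash
python3 look.py 3
```

```text
t 4.85 tcp [0.5414 0.168  0.0656] tool y deg 12.721318417391203 z [ 0.001  0.    -1.   ] F [-0.5 -0.1  0.9] gap 1.0013091437781196 q [ 0.1   0.69  1.71  0.    0.74 -0.12]
nib tool-frame mm [ -0.4  -0.5 -14.4]
  pix 251.35682427095873 257.3488546292606
stone tool-frame mm [-299.2 -115.7  -14.4]
  pix 104.06451245105268 604.0723760913193
```

View pics/wrist3.png

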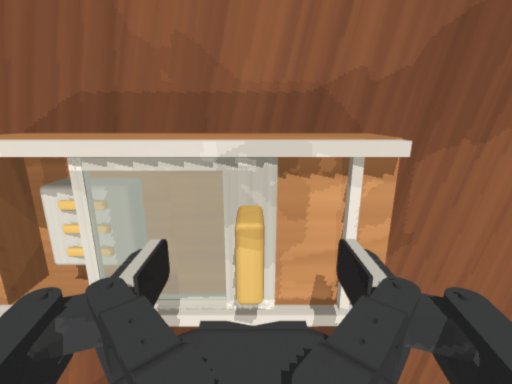

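The bar is centred between the pads, at columns 236–265 with the pads at 165 and 340. Close on it.

>>> {"api": "servo_tool", "payload": {
  "increments": [
    {"hand": 0.5,"travel": [0,0,0],"yaw": 0},
    {"hand": 0.9,"travel": [0,0,0],"yaw": 0},
    {"hand": 1,"travel": [0,0,0],"yaw": 0},
    {"hand": 1,"travel": [0,0,0],"yaw": 0},
    {"hand": 1,"travel": [0,0,0],"yaw": 0},
    {"hand": 1,"travel": [0,0,0],"yaw": 0},
    {"hand": 1,"travel": [0,0,0],"yaw": 0},
    {"hand": 1,"travel": [0,0,0],"yaw": 0},
    {"hand": 1,"travel": [0,0,0],"yaw": 0},
    {"hand": 1,"travel": [0,0,0],"yaw": 0}
  ],
  "newtons": 40
}}

```text
t: 5.9
tcp_pos: [0.541, 0.1679, 0.0655]
tool_rot: [0.624, 0.781, -0.0, -0.0]
force: [-1.3, -0.2, 4.4]
finger_gap: 0.151
```

>>> {"api": "servo_tool", "payload": {
  "increments": [
    {"hand": 1,"travel": [0,-5,0],"yaw": 0},
    {"hand": 1,"travel": [0,-7,0],"yaw": 0},
    {"hand": 1,"travel": [0,-7,0],"yaw": 0},
    {"hand": 1,"travel": [0,-7,0],"yaw": 0},
    {"hand": 1,"travel": [0,-7,0],"yaw": 0},
    {"hand": 1,"travel": [0,-7,0],"yaw": 0},
    {"hand": 1,"travel": [0,0,0],"yaw": 0},
    {"hand": 1,"travel": [0,0,0],"yaw": 0}
  ]
}}

```text
t: 6.7
tcp_pos: [0.5001, 0.1587, 0.0655]
tool_rot: [0.624, 0.781, -0.001, -0.001]
force: [-1.6, 0.0, 6.5]
finger_gap: 0.154
```

```bash
python3 look.py 4
```

```text
t 6.7 tcp [0.5001 0.1587 0.0655] tool y deg 12.74064002781649 z [-0.003 -0.001 -1.   ] F [-1.6  0.   6.5] gap 0.15351217598832947 q [ 0.09  0.66  1.81 -0.    0.68 -0.13]
nib tool-frame mm [ -0.4  41.8 -14.7]
  pix 336.3632576794389 257.75580572204274
stone tool-frame mm [-299.2  -73.4  -14.3]
  pix 158.22162208660689 603.8227623324549
```

View pics/wrist4.png

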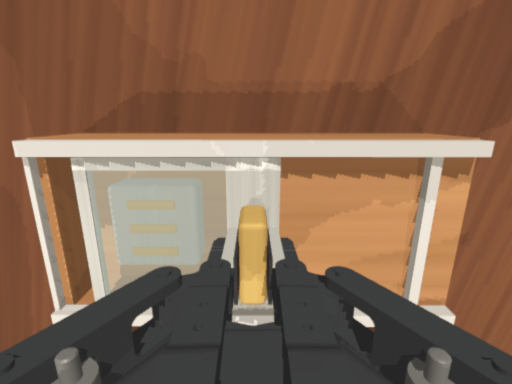

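The grip holds (gap 0.15 × 85 ≈ 13 mm) and the guard came along. Its leading edge is at column ~75, and the end bar's inner side is at ~45–55. I'll continue slowly to the stop.

>>> {"api": "servo_tool", "payload": {
  "increments": [
    {"hand": 1,"travel": [0,-2,0],"yaw": 0},
    {"hand": 1,"travel": [0,-2,0],"yaw": 0},
    {"hand": 1,"travel": [0,-2,0],"yaw": 0},
    {"hand": 1,"travel": [0,-2,0],"yaw": 0},
    {"hand": 1,"travel": [0,-2,0],"yaw": 0},
    {"hand": 1,"travel": [0,0,0],"yaw": 0}
  ]
}}

```text
t: 7.35
tcp_pos: [0.4919, 0.1568, 0.0655]
tool_rot: [0.624, 0.781, -0.0, -0.0]
force: [1.4, 0.7, 6.5]
finger_gap: 0.153
```

>>> {"api": "servo_tool", "payload": {
  "increments": [
    {"hand": 1,"travel": [0,-2,0],"yaw": 0},
    {"hand": 1,"travel": [0,-2,0],"yaw": 0},
    {"hand": 1,"travel": [0,0,0],"yaw": 0}
  ]
}}

```text
t: 7.65
tcp_pos: [0.4881, 0.1559, 0.0655]
tool_rot: [0.624, 0.781, -0.0, -0.0]
force: [0.7, 0.7, 6.0]
finger_gap: 0.154
```

```bash
python3 look.py 5
```

```text
t 7.65 tcp [0.4881 0.1559 0.0655] tool y deg 12.73042518640923 z [-0. -0. -1.] F [0.7 0.7 6. ] gap 0.15433927112561122 q [ 0.09  0.65  1.85 -0.    0.65 -0.13]
nib tool-frame mm [ -0.4  54.1 -14.5]
  pix 361.0962634534118 257.6107218203125
stone tool-frame mm [-299.2  -61.1  -14.5]
  pix 174.03265317185043 604.2480082177947
```

View pics/wrist5.png

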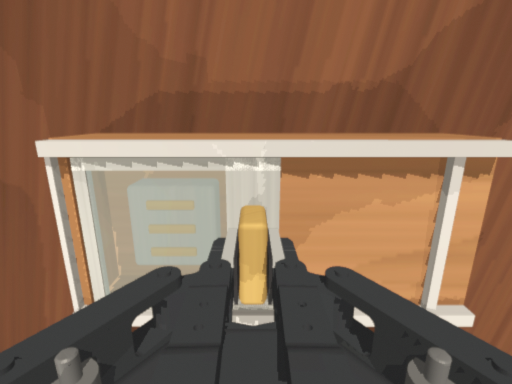

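A slim gap of about 10 px (≈5 mm) is left at columns 62–75. Continue.

>>> {"api": "servo_tool", "payload": {
  "increments": [
    {"hand": 1,"travel": [0,-2,0],"yaw": 0},
    {"hand": 1,"travel": [0,-2,0],"yaw": 0},
    {"hand": 1,"travel": [0,0,0],"yaw": 0}
  ]
}}

```text
t: 8.0
tcp_pos: [0.4842, 0.1551, 0.0655]
tool_rot: [0.624, 0.781, -0.0, -0.0]
force: [1.9, 0.8, 6.9]
finger_gap: 0.152
```

>>> {"api": "servo_tool", "payload": {
  "increments": [
    {"hand": 1,"travel": [0,-2,0],"yaw": 0},
    {"hand": 1,"travel": [0,0,0],"yaw": 0}
  ]
}}

```text
t: 8.2
tcp_pos: [0.4823, 0.1546, 0.0655]
tool_rot: [0.624, 0.781, -0.0, -0.0]
force: [0.8, 0.4, 5.4]
finger_gap: 0.152
```

>>> {"api": "servo_tool", "payload": {
  "increments": [
    {"hand": 1,"travel": [0,-1,0],"yaw": 0},
    {"hand": 1,"travel": [0,0,0],"yaw": 0}
  ]
}}

```text
t: 8.4
tcp_pos: [0.4815, 0.1544, 0.0655]
tool_rot: [0.624, 0.781, 0.0, 0.0]
force: [1.9, 1.2, 5.8]
finger_gap: 0.154
```

```bash
python3 look.py 6
```

```text
t 8.4 tcp [0.4815 0.1544 0.0655] tool y deg 12.728161269671926 z [ 0. -0. -1.] F [1.9 1.2 5.8] gap 0.15372756582884847 q [ 0.09  0.64  1.86 -0.    0.64 -0.13]
nib tool-frame mm [ -0.4  60.9 -14.5]
  pix 374.6648271966489 257.5881855644147
stone tool-frame mm [-299.2  -54.2  -14.5]
  pix 182.71678760484696 604.3027946154966
```

View pics/wrist6.png

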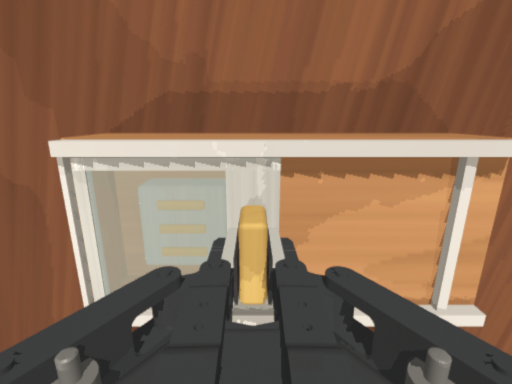

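The guard now abuts the end bar visually, but no stop force yet. I'll feel for the stop in 1 mm steps.

>>> {"api": "servo_tool", "payload": {
  "increments": [
    {"hand": 1,"travel": [0,-1,0],"yaw": 0},
    {"hand": 1,"travel": [0,-1,0],"yaw": 0},
    {"hand": 1,"travel": [0,0,0],"yaw": 0}
  ]
}}

```text
t: 8.75
tcp_pos: [0.4796, 0.154, 0.0655]
tool_rot: [0.624, 0.781, 0.0, 0.0]
force: [2.2, 1.9, 6.5]
finger_gap: 0.156
```

>>> {"api": "servo_tool", "payload": {
  "increments": [
    {"hand": 1,"travel": [0,-1,0],"yaw": 0},
    {"hand": 1,"travel": [0,0,0],"yaw": 0}
  ]
}}

```text
t: 8.95
tcp_pos: [0.4786, 0.1538, 0.0655]
tool_rot: [0.624, 0.781, 0.0, 0.0]
force: [1.8, 0.9, 4.7]
finger_gap: 0.154
```

>>> {"api": "servo_tool", "payload": {
  "increments": [
    {"hand": 1,"travel": [0,-1,0],"yaw": 0},
    {"hand": 1,"travel": [0,-1,0],"yaw": 0},
    {"hand": 1,"travel": [0,0,0],"yaw": 0}
  ]
}}

```text
t: 9.25
tcp_pos: [0.4785, 0.1537, 0.0655]
tool_rot: [0.625, 0.781, 0.001, 0.001]
force: [5.1, 3.4, 2.6]
finger_gap: 0.152
```

```bash
python3 look.py 7
```

```text
t 9.25 tcp [0.4785 0.1537 0.0655] tool y deg 12.708260680391492 z [ 0.004  0.001 -1.   ] F [5.1 3.4 2.6] gap 0.1521575124208287 q [ 0.09  0.64  1.87  0.    0.63 -0.13]
nib tool-frame mm [ -0.3  64.1 -14.2]
  pix 380.78406323360036 257.2456002141331
stone tool-frame mm [-299.2  -51.   -14.7]
  pix 186.87986076931816 604.6121090045763
```

View pics/wrist7.png

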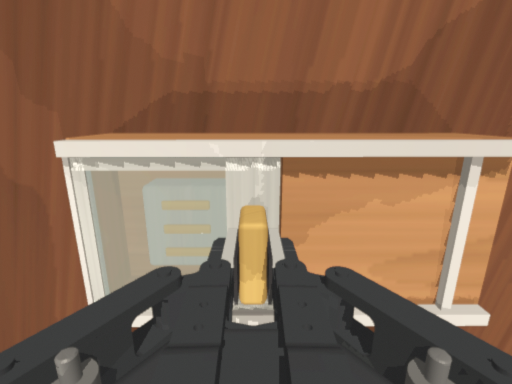

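The stop is reached: commanding −2 mm moved the TCP only 0.1 mm and the force rose. The nib guard travelled 64 mm to get there. Back the command off, open, lift, and move over the stone grip.

>>> {"api": "servo_tool", "payload": {
  "increments": [
    {"hand": 1,"travel": [0,1.5,0],"yaw": 0},
    {"hand": 0.5,"travel": [0,0,0],"yaw": 0},
    {"hand": 0,"travel": [0,0,0],"yaw": 0},
    {"hand": 0,"travel": [0,0,0],"yaw": 0},
    {"hand": 0,"travel": [0,0,0],"yaw": 0},
    {"hand": 0,"travel": [0,0,0],"yaw": 0},
    {"hand": 0,"travel": [0,0,0],"yaw": 0},
    {"hand": 0,"travel": [0,0,0],"yaw": 0},
    {"hand": 0,"travel": [0,0,-10],"yaw": 0},
    {"hand": 0,"travel": [0,0,-20],"yaw": 0},
    {"hand": 0,"travel": [0,0,-40],"yaw": 0},
    {"hand": 0,"travel": [0,0,-40],"yaw": 0},
    {"hand": 0,"travel": [0,0,-40],"yaw": 0},
    {"hand": 0,"travel": [0,0,-15],"yaw": 0},
    {"hand": 0,"travel": [0,0,0],"yaw": 0}
  ]
}}

```text
t: 10.8
tcp_pos: [0.4799, 0.154, 0.2337]
tool_rot: [0.624, 0.781, 0.003, 0.003]
force: [0.4, 0.3, -0.3]
finger_gap: 1.002
```

>>> {"api": "servo_tool", "payload": {
  "increments": [
    {"hand": 0,"travel": [-30,-5,0],"yaw": 0},
    {"hand": 0,"travel": [-30,-5,0],"yaw": 0},
    {"hand": 0,"travel": [-30,-5,0],"yaw": 0},
    {"hand": 0,"travel": [-30,-5,0],"yaw": 0},
    {"hand": 0,"travel": [-30,-5,0],"yaw": 0},
    {"hand": 0,"travel": [-30,-5,0],"yaw": 0},
    {"hand": 0,"travel": [-30,-5,0],"yaw": 0},
    {"hand": 0,"travel": [-30,-5,0],"yaw": 0},
    {"hand": 0,"travel": [-30,-5,0],"yaw": 0},
    {"hand": 0,"travel": [-30,-5,0],"yaw": 0},
    {"hand": 0,"travel": [0,0,0],"yaw": 7.1},
    {"hand": 0,"travel": [0,0,0],"yaw": 7.1},
    {"hand": 0,"travel": [0,0,0],"yaw": 7.1},
    {"hand": 0,"travel": [0,0,0],"yaw": 7.1},
    {"hand": 0,"travel": [0,0,0],"yaw": 7.1},
    {"hand": 0,"travel": [0,0,0],"yaw": 0},
    {"hand": 0,"travel": [0,0,0],"yaw": 0}
  ]
}}

```text
t: 12.5
tcp_pos: [0.4949, -0.1496, 0.2294]
tool_rot: [0.832, 0.555, -0.0, -0.001]
force: [0.6, -0.2, 0.9]
finger_gap: 1.001
```

```bash
python3 look.py 8
python3 - <<'E'
from station import manip;from h import *;import pickle
p=manip.snapshot('top');cv2.imwrite('pics/top8.png',p['pixels'])
q=manip.snapshot('scene');cv2.imwrite('pics/scene8.png',q['pixels']);pickle.dump((p,q),open('ts8.pkl','wb'))
E
```

```text
t 12.5 tcp [ 0.4949 -0.1496  0.2294] tool y deg -22.632793353310582 z [-0.002  0.001 -1.   ] F [ 0.6 -0.2  0.9] gap 1.0014944336669702 q [-0.51  0.39  1.7   0.    1.06 -0.11]
nib tool-frame mm [310.4 -79.2 149.7]
  pix 149.34085667385267 -211.62516188744735
stone tool-frame mm [ 0.000e+00 -1.000e-01  1.494e+02]
  pix 252.25465937696742 183.17934849600456
```

View pics/wrist8.png

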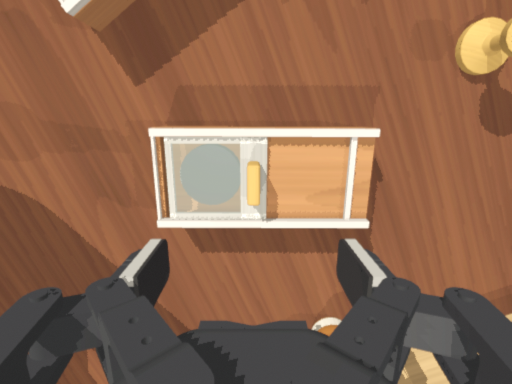

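View pics/top8.png

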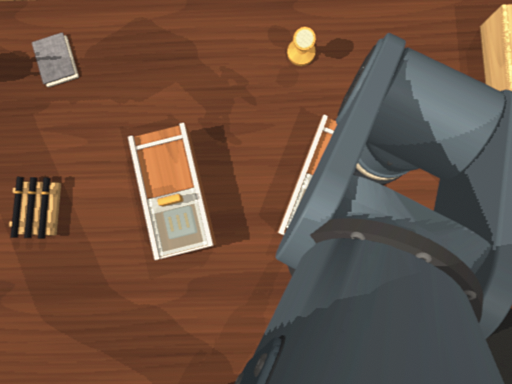

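Top: the nib guard is shut over the block, with its grip at (169,199). Wrist: the stone bar is at (253,184), predicted (252,183). Descend and grasp.

>>> {"api": "servo_tool", "payload": {
  "increments": [
    {"hand": 0,"travel": [0,0,30],"yaw": 0},
    {"hand": 0,"travel": [0,0,30],"yaw": 0},
    {"hand": 0,"travel": [0,0,30],"yaw": 0},
    {"hand": 0,"travel": [0,0,20],"yaw": 0},
    {"hand": 0,"travel": [0,0,20],"yaw": 0},
    {"hand": 0,"travel": [0,0,10],"yaw": 0},
    {"hand": 0,"travel": [0,0,10],"yaw": 0},
    {"hand": 0,"travel": [0,0,10],"yaw": 0},
    {"hand": 0,"travel": [0,0,4],"yaw": 0},
    {"hand": 0,"travel": [0,0,0],"yaw": 0},
    {"hand": 0,"travel": [0,0,0],"yaw": 0}
  ]
}}

```text
t: 13.75
tcp_pos: [0.4958, -0.1501, 0.0667]
tool_rot: [0.833, 0.554, 0.0, 0.0]
force: [0.8, 0.2, -0.6]
finger_gap: 1.003
```

```bash
python3 look.py 9
```

```text
t 13.75 tcp [ 0.4958 -0.1501  0.0667] tool y deg -22.76894436760351 z [ 0.001 -0.    -1.   ] F [ 0.8  0.2 -0.6] gap 1.0031386455308868 q [-0.51  0.65  1.83 -0.    0.66 -0.11]
nib tool-frame mm [310.3 -81.3 -13.4]
  pix -137.02366187779148 -1090.0485004650882
stone tool-frame mm [  0.1  -1.5 -13.3]
  pix 248.91733154736505 255.7085659445555
```

View pics/wrist9.png

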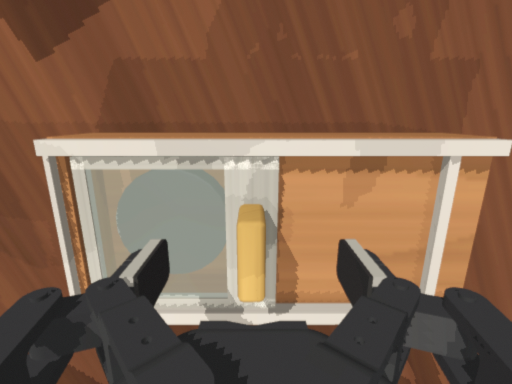

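The bar is centred at columns 237–266. Close, then pull the guard open.

>>> {"api": "servo_tool", "payload": {
  "increments": [
    {"hand": 0.5,"travel": [0,0,1],"yaw": 0},
    {"hand": 0.9,"travel": [0,0,0],"yaw": 0},
    {"hand": 1,"travel": [0,0,0],"yaw": 0},
    {"hand": 1,"travel": [0,0,0],"yaw": 0},
    {"hand": 1,"travel": [0,0,0],"yaw": 0},
    {"hand": 1,"travel": [0,0,0],"yaw": 0},
    {"hand": 1,"travel": [0,0,0],"yaw": 0},
    {"hand": 1,"travel": [0,0,0],"yaw": 0},
    {"hand": 1,"travel": [0,0,0],"yaw": 0},
    {"hand": 1,"travel": [0,0,0],"yaw": 0}
  ],
  "newtons": 40
}}

```text
t: 14.8
tcp_pos: [0.4956, -0.1499, 0.0655]
tool_rot: [0.833, 0.554, 0.0, 0.0]
force: [0.2, 1.5, 3.9]
finger_gap: 0.152
```

>>> {"api": "servo_tool", "payload": {
  "increments": [
    {"hand": 1,"travel": [0,4,0],"yaw": 0},
    {"hand": 1,"travel": [0,7,0],"yaw": 0},
    {"hand": 1,"travel": [0,7,0],"yaw": 0},
    {"hand": 1,"travel": [0,7,0],"yaw": 0},
    {"hand": 1,"travel": [0,7,0],"yaw": 0},
    {"hand": 1,"travel": [0,7,0],"yaw": 0},
    {"hand": 1,"travel": [0,7,0],"yaw": 0},
    {"hand": 1,"travel": [0,7,0],"yaw": 0},
    {"hand": 1,"travel": [0,7,0],"yaw": 0},
    {"hand": 1,"travel": [0,7,0],"yaw": 0},
    {"hand": 1,"travel": [0,7,0],"yaw": 0},
    {"hand": 1,"travel": [0,4,0],"yaw": 0},
    {"hand": 1,"travel": [0,2,0],"yaw": 0},
    {"hand": 1,"travel": [0,0,0],"yaw": 0},
    {"hand": 1,"travel": [0,0,0],"yaw": 0}
  ]
}}

```text
t: 16.3
tcp_pos: [0.5696, -0.181, 0.0655]
tool_rot: [0.833, 0.554, 0.0, 0.0]
force: [-0.7, 0.7, 4.0]
finger_gap: 0.153
```

```bash
python3 look.py 10
```

```text
t 16.3 tcp [ 0.5696 -0.181   0.0655] tool y deg -22.77380306772548 z [ 0.001 -0.    -1.   ] F [-0.7  0.7  4. ] gap 0.15318441421692394 q [-0.49  0.72  1.63  0.    0.8  -0.1 ]
nib tool-frame mm [ 310.3 -161.2  -14.6]
  pix -534.5449291595336 -1113.6419352043622
stone tool-frame mm [  0.1 -81.4 -14.5]
  pix 88.37327991267094 256.7807332184861
```

View pics/wrist10.png

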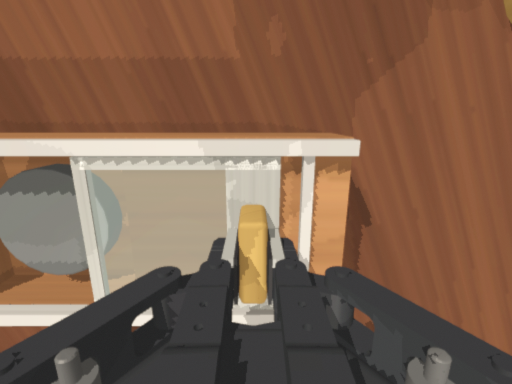

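The guard has moved 80 mm. About 20 px (~10 mm) remain to the cross bar at column ~303. Continue slowly.

>>> {"api": "servo_tool", "payload": {
  "increments": [
    {"hand": 1,"travel": [0,2,0],"yaw": 0},
    {"hand": 1,"travel": [0,2,0],"yaw": 0},
    {"hand": 1,"travel": [0,2,0],"yaw": 0},
    {"hand": 1,"travel": [0,0,0],"yaw": 0}
  ]
}}

```text
t: 16.75
tcp_pos: [0.5748, -0.1832, 0.0655]
tool_rot: [0.833, 0.554, -0.0, -0.0]
force: [-1.5, 0.8, 5.6]
finger_gap: 0.155
```

>>> {"api": "servo_tool", "payload": {
  "increments": [
    {"hand": 1,"travel": [0,1,0],"yaw": 0},
    {"hand": 1,"travel": [0,1,0],"yaw": 0},
    {"hand": 1,"travel": [0,0,0],"yaw": 0}
  ]
}}

```text
t: 17.05
tcp_pos: [0.5764, -0.1839, 0.0655]
tool_rot: [0.833, 0.554, -0.0, -0.0]
force: [-1.7, 0.7, 5.2]
finger_gap: 0.152
```

>>> {"api": "servo_tool", "payload": {
  "increments": [
    {"hand": 1,"travel": [0,1,0],"yaw": 0},
    {"hand": 1,"travel": [0,1,0],"yaw": 0},
    {"hand": 1,"travel": [0,0,0],"yaw": 0}
  ]
}}

```text
t: 17.35
tcp_pos: [0.5775, -0.1843, 0.0655]
tool_rot: [0.833, 0.554, -0.001, -0.001]
force: [-3.5, 1.6, 7.9]
finger_gap: 0.153
```

>>> {"api": "servo_tool", "payload": {
  "increments": [
    {"hand": 1,"travel": [0,1,0],"yaw": 0},
    {"hand": 1,"travel": [0,1,0],"yaw": 0},
    {"hand": 1,"travel": [0,0,0],"yaw": 0}
  ]
}}

```text
t: 17.65
tcp_pos: [0.5775, -0.1843, 0.0654]
tool_rot: [0.833, 0.554, -0.002, -0.003]
force: [-7.0, 1.2, 10.3]
finger_gap: 0.154
```

```bash
python3 look.py 11
```

```text
t 17.65 tcp [ 0.5775 -0.1843  0.0654] tool y deg -22.74963471707882 z [-0.006  0.002 -1.   ] F [-7.   1.2 10.3] gap 0.15403418651021986 q [-0.49  0.73  1.6  -0.    0.82 -0.1 ]
nib tool-frame mm [ 310.4 -169.8  -13.5]
  pix -560.9123410760387 -1091.021978734519
stone tool-frame mm [  0.1 -90.1 -14. ]
  pix 71.58572935737178 256.16730950323506
```

View pics/wrist11.png

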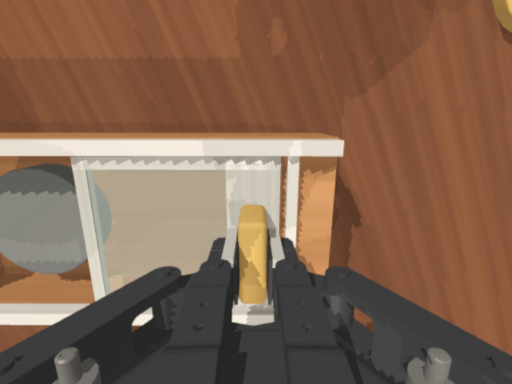

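The open stop is reached: the TCP no longer advances and the force is rising. Back the command off, release, lift, and swing clear so the cameras can see.

>>> {"api": "servo_tool", "payload": {
  "increments": [
    {"hand": 1,"travel": [0,-2.5,0],"yaw": 0},
    {"hand": 1,"travel": [0,0,0],"yaw": 0},
    {"hand": 0.5,"travel": [0,0,0],"yaw": 0},
    {"hand": 0,"travel": [0,0,0],"yaw": 0},
    {"hand": 0,"travel": [0,0,0],"yaw": 0},
    {"hand": 0,"travel": [0,0,0],"yaw": 0},
    {"hand": 0,"travel": [0,0,0],"yaw": 0},
    {"hand": 0,"travel": [0,0,0],"yaw": 0},
    {"hand": 0,"travel": [0,0,0],"yaw": 0},
    {"hand": 0,"travel": [0,0,-10],"yaw": 0},
    {"hand": 0,"travel": [0,0,-20],"yaw": 0},
    {"hand": 0,"travel": [0,0,-40],"yaw": 0},
    {"hand": 0,"travel": [0,0,-40],"yaw": 0},
    {"hand": 0,"travel": [0,0,-40],"yaw": 0},
    {"hand": 0,"travel": [0,0,-20],"yaw": 0},
    {"hand": 0,"travel": [0,0,0],"yaw": 0}
  ]
}}

```text
t: 19.3
tcp_pos: [0.5802, -0.1856, 0.2402]
tool_rot: [0.833, 0.554, 0.002, 0.004]
force: [0.2, 0.0, 0.2]
finger_gap: 0.999
```

>>> {"api": "servo_tool", "payload": {
  "increments": [
    {"hand": 0,"travel": [-30,-15,0],"yaw": 0},
    {"hand": 0,"travel": [-30,-15,0],"yaw": 0},
    {"hand": 0,"travel": [-30,-15,0],"yaw": 0},
    {"hand": 0,"travel": [-30,-15,0],"yaw": 0},
    {"hand": 0,"travel": [-30,-15,0],"yaw": 0},
    {"hand": 0,"travel": [-30,-15,0],"yaw": 0},
    {"hand": 0,"travel": [-30,-15,0],"yaw": 0},
    {"hand": 0,"travel": [-30,-15,0],"yaw": 0},
    {"hand": 0,"travel": [-30,-15,0],"yaw": 0},
    {"hand": 0,"travel": [-30,-15,0],"yaw": 0},
    {"hand": 0,"travel": [0,0,0],"yaw": 0},
    {"hand": 0,"travel": [0,0,0],"yaw": 0}
  ]
}}

```text
t: 20.5
tcp_pos: [0.3229, -0.4027, 0.2345]
tool_rot: [0.833, 0.553, 0.0, -0.001]
force: [-0.3, -0.9, 0.2]
finger_gap: 1.003
```

Run:
```python
from station import manip;from h import *
d={}
for n in('top','scene'):
    d[n]=manip.snapshot(n);cv2.imwrite(f'pics/{n}12.png',d[n]['pixels'])
s=manip.sense();print(s['t'],s['tcp_pos'],s['force'],s['finger_gap'])
win={'top':{'nib':(130,140,215,260),'stone':(280,115,380,255)},'scene':{'nib':(300,175,405,310),'stone':(98,160,240,300)}}
g={}
for n in d:
    h,sa,v=cv2.split(cv2.cvtColor(d[n]['pixels'],cv2.COLOR_BGR2HSV))
    for k,(x0,y0,x1,y1) in win[n].items():
        w=np.zeros(h.shape,bool);w[y0:y1,x0:x1]=1
        b=blobs(w&(h>=17)&(h<=30)&(sa>120)&(v>120),60);print(n,k,[(x[0].round(1),x[1][4])for x in b])
        if b:g[n,k]=max(b,key=lambda x:x[1][4])[0]
for k in('nib','stone'):
    if ('top',k) in g and ('scene',k) in g:print(k,tri(ray(d['top'],*g['top',k]),ray(d['scene'],*g['scene',k])))
```

```text
20.6 [ 0.32385798 -0.40196727  0.23472993] [0.17497763 0.29240066 0.03813183] 1.003897924315468
top nib [(array([169.7, 199.6]), np.int32(185))]
top stone [(array([344. , 144.6]), np.int32(221))]
scene nib [(array([345. , 217.3]), np.int32(255))]
scene stone [(array([142.1, 244.1]), np.int32(281))]
nib (array([0.47878621, 0.15337823, 0.07375121]), [np.float64(0.0001943507881365024), np.float64(0.00019435078813657402)])
stone (array([ 0.57664055, -0.18370613,  0.07394023]), [np.float64(0.0011396576651360793), np.float64(0.0011396576651361233)])
```

View pics/top12.png

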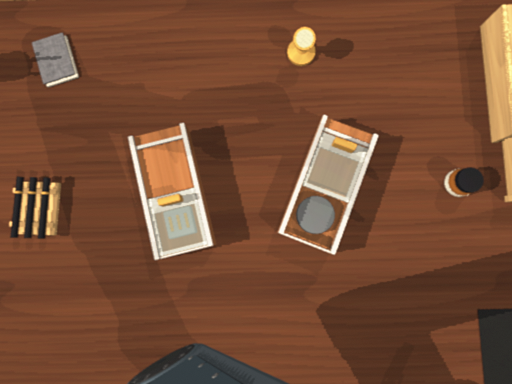

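View pics/scene12.png

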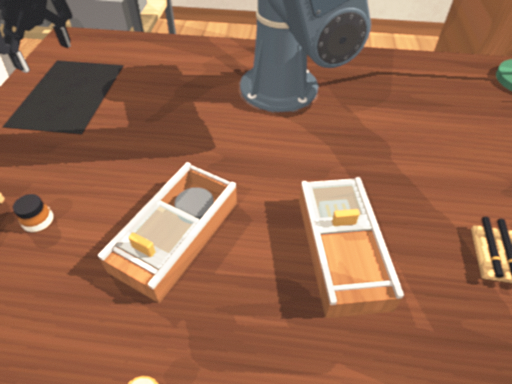

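Top and scene pictures: the nib guard is shut (grip at (170,200) in top) and the stone guard is open with the stone exposed (grip at (344,145) in top). Along their cases the grips stand at −22.7 and +77.7 mm from the case centres. The difference is 100.4 mm, which matches the full travel of 100 mm. The arm is clear, so I'm handing in.

```bash
python3 -c "
from station import manip
print(manip.sign_off())"
```

```text
the job is handed in; nothing more can be done
None
```

I slid the nib block's guard shut by its brass bar (64 mm, until it hit the stop) and let go. Then I slid the whetstone's guard open the same way (about 89 mm, to its stop), let go and moved the arm clear. I handed the job in with the clock at 20.6 s of the 48 s allowed.

- **Final positions:** fresh top and scene views put the nib grip at (0.479, 0.153) and the whetstone grip at (0.577, −0.184). That is −22.7 mm and +77.7 mm from their case centres, so the two guards differ by 100.4 mm against a full travel of 100 mm.
- **Contact:** the gripper was open, the tool force was about 0 N, and the highest reading I saw was about 12 N, at the whetstone guard's open stop.
- **Problems:** no check failed or disagreed. One move call was refused for a missing yaw value and I resent it. The hand-in gave no verdict.

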